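# Stack microscope spacer rings on a carrier post

## Robot

A 6-joint arm with a two-finger parallel gripper is mounted at the origin on the work surface. World frame = base frame: x ahead of the robot, y to its left, z up, the work surface at z = 0. Lengths are in m, angles in degrees, forces in N, time in s.
With the tool pointing down it reaches from about 0.35 to 0.975 m from the base axis. Payload 7.1 kg.
Tool frame: the origin (TCP) lies at the very end of the fingers, on their centre line; the grasp point (between the pads) lies 19 mm behind it (ctrl.tcp_to_grasp is the distance from the TCP to the grasp point, in m); z points along the fingers, y is the direction in which the jaws open and shut (so a half turn about z gives the same grasp; the last joint's range is limited). The gripper opens to 88 mm and grips with 3 to 60 N. Pads are 20 mm wide; open, the fingers measure 115 mm over their backs; the gripper's body (75 mm by 178 mm) begins 61 mm behind the grasp point.
Start: joints at [71.849, 24.242, 93.386, -0, 62.372, -1.089], TCP at [0.183, 0.597, 0.223] pointing down, gripper open.
Joint ranges: [-172.04, 172.04], [-51.8, 120.97], [4.93, 147.93], [-75.15, 255.16], [6.16, 154.13], [-145.62, 145.62]. Speed limits (degrees/s): [136.94, 136.94, 172.46, 180, 180, 180].

## Interface

Orientations are given as [roll, pitch, yaw] about the fixed x, y, z axes, in that order (R = Rz(yaw) Ry(pitch) Rx(roll)).
In Python, from workcell import ctrl, read_camera, hand_in gives the robot as it stands. The module is installed in compiled form; this text tells all that it offers.
- The arm moves only by the tool move_arm, never from a script. Its argument "moves" is a list of rows, each an object of numbers: "tx", "ty", "tz": the shift along the tool's x, y, z in mm; "wx", "wy", "wz": the turn, a rotation vector about the tool's x, y, z in degrees; "gripper": the opening, from 0 (shut) to 1 (fully open). In form: [{"tx": .., "ty": .., "tz": .., "wx": .., "wy": .., "wz": .., "gripper": ..}, ...]. A call has 1 to 8 rows; each row is the pose to reach, as a shift and turn from the pose commanded when the call began, along the tool's axes at that moment; what a row does not reach only later rows make up. A row lasts 1/8 s, in which the tool goes at most 62.5 mm and 10.7 degrees, less where a joint would pass 70% of its speed; a pose out of reach is approached as far as the arm can. A call with a gripper value outside its range is refused whole. The fingers move at their own pace and stop on an object; "grip_force" is the grip in N (left out, the last holds). Time passes only in rows, so rows that repeat a pose let the fingers close. It gives the time, the measured TCP pose, the force and the opening at its end, in the units of the state.
- ctrl.state(): the state, without advancing time (a new reading comes with each control period).
- read_camera(name): name is "side" or "top" or "wrist"; returns a dict with "image" (384x512x3 uint8, red, green, blue), "depth" (384x512 float32, m along the optical axis (not along the pixel's ray), 0 where there is no reading), "fx", "fy", "cx", "cy" (pixels), "k1" (the pictures are not rectified: a ray, as slopes to the right and down, at radius r is drawn at 1 + k1 r^2 times it, then the intrinsics apply), "position" and "orientation" of the camera in the world; the wrist camera has in their place "tool_from_camera" (4x4, takes a point from camera to tool coordinates, whose origin is the TCP and whose axes are the flange's). Camera axes: x right, y down, z forward; pixel columns grow to the right and rows downward; lengths in m; the calibration is good to about 2 mm. A picture is of the moment at which its call begins: read the wrist's pose just before it.
- hand_in(): hands the job in, once; it reports no verdict.
The state is a dict: "t": time; "q": joint angles; "dq": joint speeds; "joint_efforts": joint torques, N m; "position": TCP position; "tcp_rot": TCP orientation; "wrist_force": force on the tool from outside, world axes, zero at the start; "moment": the same for the moment, N m; "grip_width": finger opening in m.
Only numpy, scipy, OpenCV 4.12 (cv2) and the standard library are available. Lean on these libraries where they do the work, as an engineer would, in place of code of your own. Each camera call takes 0.05 s, during which the arm holds its last target. There are 200 camera calls.

## Task

Thread the two black spacer rings onto the upright post of the white carrier: the wide ring first, down flat on the carrier's base, then the narrow ring flat on top of it. Lower each ring down the post rather than dropping it, let go of both, and leave the solid black disc without a hole where it lies.

Things in the scene. Friction and masses are not known exactly. Their poses are not given: they have to be found in the camera images.
- carrier: Fixed parts carrier: a round white painted base, 90 mm across and 14 mm high, with an upright bare steel post in its centre, 14 mm in diameter, its top 68 mm above the bench, the last 12 mm tapering to a 5 mm tip. Origin on the post's axis at the underside of the base, on the bench; z points up.
- wide: Loose black anodised spacer ring lying flat: 60 mm outside diameter, 32 mm bore through it, 20 mm high, about 0.1 kg. Origin on its axis at its underside; z is the axis, up.
- narrow: Loose black anodised spacer ring lying flat: 44 mm outside diameter, 32 mm bore through it, 20 mm high, about 0.04 kg. Origin on its axis at its underside; z is the axis, up.
- blank: Loose solid black blanking disc lying flat, no hole: 60 mm diameter, 20 mm high, about 0.14 kg. Not to be used. Origin on its axis at its underside; z is the axis, up.
Things that resemble listed ones, but are neither listed nor needed, are in the scene too. What is shaped like the wide but orange or purple is not meant.

How it is judged (in metres and radians):
On the way, in this order (a step that is already met when the one before it is completed fails the run):
1. the wide ring is on the post, flat on the carrier's base (horizontal distance between wide and carrier below 0.013 m and z of wide in the frame of carrier between 0.01 and 0.018 m and angle between wide's own z axis and vertical below 0.17 rad), for 0.2 s.
2. the narrow ring is on the post, flat on the wide ring (all of step 1 and horizontal distance between narrow and carrier below 0.013 m and z of narrow in the frame of carrier between 0.03 and 0.038 m and angle between narrow's own z axis and vertical below 0.17 rad), for 0.2 s.
At the end, for the whole second after the job is handed in: The wide ring surrounds the post and lies flat on the carrier's base (its underside within 4 mm of the base's top), the narrow ring surrounds the post and lies flat on the wide ring (within 4 mm of that height); both within 13 mm of the post's axis, level within 10 degrees, and at rest (all of step 2 and linear speed of each of wide, narrow below 0.02 m/s); the robot touches nothing.
It fails at once if the wide ring is dropped (falls freely more than about 18 mm) (linear speed of wide above 0.6 m/s and contact force between the fingers and wide below 0.01 N).
It fails at once if the narrow ring is dropped (falls freely more than about 18 mm) (linear speed of narrow above 0.6 m/s and contact force between the fingers and narrow below 0.01 N).
It fails at once if the solid disc is moved more than 30 mm (distance of blank from where it was at the start of the episode above 0.03 m).
It also fails if it takes over 59 s, if anything falls off the work surface, if the arm or the gripper's body presses on something with over 40 N, if the wrist force passes 120 N, or if a joint passes its speed limit or range.

## Working session

There is one attempt and no reset: what is moved stays moved. The work goes in short steps, Python scripts to look and compute and a tool call to move; the robot and the scene stay as the last step left them, time stands still between calls to the robot, and variables do not carry over. Pictures are saved under pics/ and viewed, about 8 in all and at most 12, crops included, and the job is handed in when it is done.

Besides the shell and the picture viewer there is one more tool, called after "Call:" in YAML: its name, and indented under it one key for each argument. move_arm: Moves the arm, as the interface text tells. Its arguments: {"type":"object","properties":{"moves":{"type":"array"},"grip_force":{"type":"number"}},"required":["moves"]}

```bash
mkdir -p pics; cat > h.py <<'E'
import numpy as np, cv2
from scipy.spatial.transform import Rotation as R
from workcell import ctrl, read_camera
def cam(name):
    s=ctrl.state(); c=read_camera(name); c['s']=s; return c
def pose(c):
    if 'tool_from_camera' in c:
        T=np.array(c['tool_from_camera']); s=c['s']
        A=np.eye(4); A[:3,:3]=toolR(s); A[:3,3]=s['position']; return A@T
    o=np.array(c['orientation']); A=np.eye(4)
    A[:3,:3]=o if o.shape==(3,3) else R.from_euler('xyz',o,degrees=True).as_matrix()
    A[:3,3]=c['position']; return A
def toolR(s):
    o=np.array(s['tcp_rot']); return o if o.shape==(3,3) else R.from_euler('xyz',o,degrees=True).as_matrix()
def rays(c,uv):
    uv=np.asarray(uv,float).reshape(-1,2)
    d=np.c_[(uv[:,0]-c['cx'])/c['fx'],(uv[:,1]-c['cy'])/c['fy']]; x=d.copy()
    for _ in range(20): x=d/(1+c['k1']*(x**2).sum(1,keepdims=True))
    return np.c_[x,np.ones(len(x))]
def toplane(c,uv,z):
    A=pose(c); r=rays(c,uv)@A[:3,:3].T; p=A[:3,3]
    return p+r*((z-p[2])/r[:,2])[:,None]
def save(c,n): cv2.imwrite('pics/'+n,cv2.cvtColor(c['image'],cv2.COLOR_RGB2BGR))
E
python3 - <<'E'
from h import *
print(ctrl.state())
for n in('top','side'):
    c=cam(n); print({k:v for k,v in c.items() if k not in('image','depth','s')}); save(c,n+'0.png')
E
```

```text
{'t': 0.0, 'q': array([ 7.18476031e+01,  2.42833147e+01,  9.34324369e+01, -1.63745940e-03,
        6.23720187e+01, -1.08903412e+00]), 'dq': array([-0.12360412,  0.16697442,  0.0769538 ,  0.03077467, -0.07471157,
       -0.04481192]), 'joint_efforts': array([ 3.24853454e-04, -5.44623148e+01, -2.73671865e+01,  6.42706873e-02,
        2.27062718e-02, -1.25898409e-04]), 'position': array([0.18320419, 0.59695444, 0.22190698]), 'tcp_rot': array([-1.79912218e+02, -2.18843481e-04,  1.62937397e+02]), 'wrist_force': array([ 0.20463356, -1.12450262,  0.15193528]), 'moment': array([ 0.01969077,  0.00360544, -0.01905777]), 'grip_width': 0.08773181587182856}
{'fx': 371.9117070087623, 'fy': 371.9117070087623, 'cx': 263.5511807551218, 'cy': 193.69637243407584, 'k1': -0.10026246973255223, 'position': array([0.42896386, 0.02683319, 0.93297635]), 'orientation': array([-173.32577015,    0.60946206,  -91.36975052])}
{'fx': 402.5835975652179, 'fy': 402.5835975652179, 'cx': 254.52576884856802, 'cy': 198.85723480745807, 'k1': -0.015427702824031414, 'position': array([ 0.32932361, -0.59477418,  0.63670969]), 'orientation': array([-132.78205047,    0.98794998,  -19.7517384 ])}
```

View pics/top0.png

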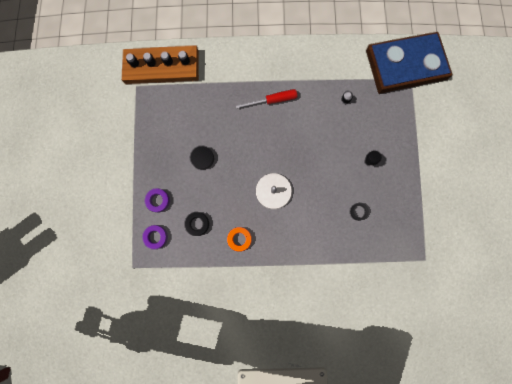

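View pics/side0.png

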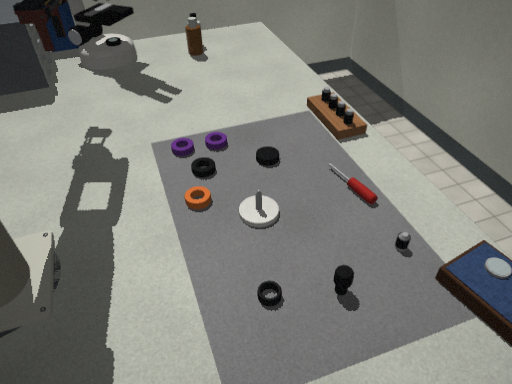

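The black candidates in the top view are:
- (202,158): solid disc, so the blank.
- (197,223): thick ring, 60 mm, so the wide ring.
- (360,212): thin ring, so the narrow ring.
- (374,158): a tall knob, not needed.

The carrier is at (274,190). I'll measure these and confirm in an enlarged crop.

```bash
python3 - <<'E'
from h import *
c=cam('top'); im=c['image']; g=im.max(2)
def blob(mask,seed,win=28):
    n,l,st,ce=cv2.connectedComponentsWithStats(mask.astype(np.uint8))
    y0,x0=seed[1],seed[0]; sub=l[y0-win:y0+win,x0-win:x0+win]
    k=np.bincount(sub[sub>0]).argmax(); cs,_=cv2.findContours((l==k).astype(np.uint8),cv2.RETR_CCOMP,cv2.CHAIN_APPROX_NONE)
    return sorted(cs,key=len)[::-1]
for n,sd,m,z in [('wide',(197,223),g<55,.02),('narrow',(360,212),g<55,.02),('blank',(202,158),g<55,.02),('knob',(374,158),g<55,.03),('carrier',(274,190),im.min(2)>150,.014),('orange',(239,239),(im[...,0]>150)&(im[...,2]<80),.02)]:
    for q in blob(m,sd)[:2]:
        if len(q)<12: continue
        p=toplane(c,q[:,0,:],z)[:,:2].astype(np.float32); (cx,cy),r=cv2.minEnclosingCircle(p); print(n,len(q),np.round([cx,cy,2*r],4),np.round(p.max(0)-p.min(0),4), np.round((p.max(0)+p.min(0))/2,4))
cr=lambda x,y:cv2.resize(im[y-32:y+32,x-32:x+32],(266,266),interpolation=cv2.INTER_CUBIC)
o=np.hstack([cr(197,223),cr(360,212),cr(202,158)]);cv2.imwrite('pics/cr.png',np.minimum(cv2.cvtColor(o,cv2.COLOR_RGB2BGR).astype(int)*2,255).astype(np.uint8))
w=cam('wrist');print({k:v for k,v in w.items() if k not in('image','depth','s')})
E
```

```text
wide 71 [0.4668 0.1969 0.0659] [0.0569 0.0646] [0.4663 0.1972]
wide 33 [0.4665 0.1974 0.0332] [0.0321 0.0249] [0.4662 0.1971]
narrow 49 [ 0.4861 -0.2005  0.0451] [0.0397 0.0449] [ 0.4871 -0.2006]
narrow 36 [ 0.487 -0.203  0.036] [0.0349 0.0323] [ 0.487  -0.2019]
blank 69 [0.6327 0.1828 0.0658] [0.0593 0.0634] [0.6316 0.1828]
knob 49 [ 0.611  -0.2453  0.0516] [0.0358 0.051 ] [ 0.6174 -0.2453]
carrier 99 [0.5442 0.0108 0.0899] [0.0882 0.0853] [0.5444 0.0103]
carrier 44 [ 0.545  -0.0034  0.0428] [0.0227 0.0425] [ 0.5466 -0.0034]
orange 67 [0.4263 0.0974 0.0599] [0.0587 0.0566] [0.4262 0.0978]
orange 38 [0.4266 0.0972 0.0361] [0.0343 0.0344] [0.4262 0.0966]
{'fx': 329.4057929962385, 'fy': 329.4057929962385, 'cx': 260.30103881009546, 'cy': 190.60542706213948, 'k1': -0.09750221973101705, 'tool_from_camera': array([[ 1.02895407e-03, -9.54091078e-01, -2.99514866e-01,
         8.25436221e-02],
       [ 9.99999432e-01,  8.98536309e-04,  5.73153556e-04,
         3.84837615e-04],
       [-2.77715712e-04, -2.99515286e-01,  9.54091461e-01,
        -1.62551032e-01],
       [ 0.00000000e+00,  0.00000000e+00,  0.00000000e+00,
         1.00000000e+00]])}
```

View pics/cr.png

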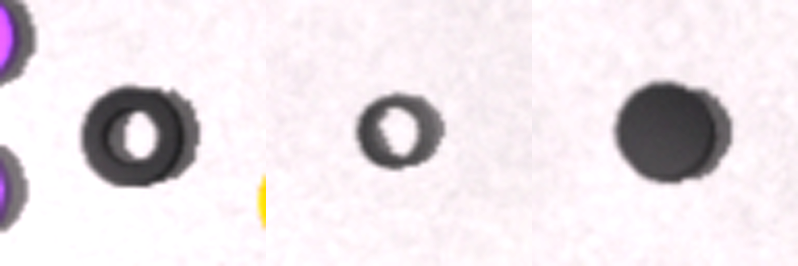

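The crop confirms it: wide is left (thick ring), narrow is in the middle (thin ring), and blank is right (no hole). I'll move above the wide ring for a closer look with the wrist camera.

Call:
move_arm:
  moves:
    - {"tx":-50,"ty":-38}
    - {"tx":-97,"ty":-74}
    - {"tx":-145,"ty":-111}
    - {"tx":-194,"ty":-148}
    - {"tx":-243,"ty":-186}
    - {"tx":-291,"ty":-223}
    - {"tx":-340,"ty":-260}
    - {"tx":-388,"ty":-297}
  grip_force: 15

```text
$.moves[0]: bad value
```

Call:
move_arm:
  moves:
    - {"gripper":1}
    - {"gripper":1}
    - {"gripper":1}
    - {"gripper":1}

```text
$.moves[0]: bad value
```

```bash
cat >> h.py <<'E'
def ringfit(c,z,thr,near,win=.05):
    """ellipse centre of hole/top outlines for dark blob nearest 'near'"""
    m=(c['image'].max(2)<thr).astype(np.uint8)
    cs,_=cv2.findContours(m,cv2.RETR_CCOMP,cv2.CHAIN_APPROX_NONE)
    for q in cs:
        if len(q)<40: continue
        p=toplane(c,q[:,0,:],z)[:,:2]; lo,hi=p.min(0),p.max(0)
        if np.linalg.norm((lo+hi)/2-near)>win: continue
        print(len(q),q[:,0].mean(0).round(),'ctr',((lo+hi)/2).round(4),'ext',(hi-lo).round(4))
E
python3 - <<'E'
from h import *
c=cam('wrist'); s=c['s'];print(s['t'],s['position'],s['tcp_rot'])
ringfit(c,.02,50,[.4665,.199]); save(c,'w1.png')
E
```

```text
0.2 [0.18325105 0.59718328 0.22219214] [-1.79946698e+02 -9.78238480e-04  1.62938217e+02]
```

View pics/w1.png

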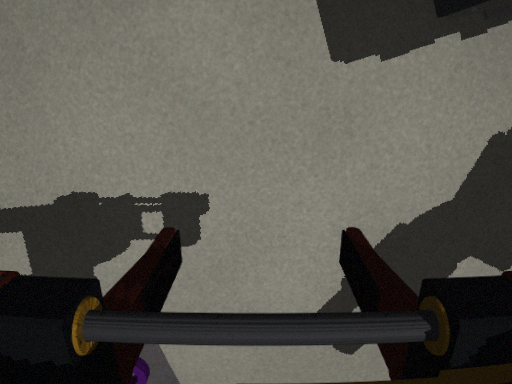

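The move was refused because every field is required. The picture shows only bench and the fingers (tips near rows 230–240). I'll resend the move with all fields.

Call:
move_arm:
  moves:
    - {"tx":-50,"ty":-38,"tz":0,"wx":0,"wy":0,"wz":0,"gripper":1}
    - {"tx":-97,"ty":-74,"tz":0,"wx":0,"wy":0,"wz":0,"gripper":1}
    - {"tx":-145,"ty":-111,"tz":0,"wx":0,"wy":0,"wz":0,"gripper":1}
    - {"tx":-194,"ty":-148,"tz":0,"wx":0,"wy":0,"wz":0,"gripper":1}
    - {"tx":-243,"ty":-186,"tz":0,"wx":0,"wy":0,"wz":0,"gripper":1}
    - {"tx":-291,"ty":-223,"tz":0,"wx":0,"wy":0,"wz":0,"gripper":1}
    - {"tx":-340,"ty":-260,"tz":0,"wx":0,"wy":0,"wz":0,"gripper":1}
    - {"tx":-388,"ty":-297,"tz":0,"wx":0,"wy":0,"wz":0,"gripper":1}
  grip_force: 15

```text
t: 1.25
position: [0.4682, 0.198, 0.2229]
tcp_rot: [180.0, 0.0, 162.9]
wrist_force: [0.7, 0.7, -0.7]
grip_width: 0.0878
```

Call:
move_arm:
  moves:
    - {"tx":0,"ty":0,"tz":0,"wx":0,"wy":0,"wz":0,"gripper":1}
    - {"tx":0,"ty":0,"tz":0,"wx":0,"wy":0,"wz":0,"gripper":1}
    - {"tx":0,"ty":0,"tz":0,"wx":0,"wy":0,"wz":0,"gripper":1}

```text
t: 1.62
position: [0.4663, 0.2008, 0.2226]
tcp_rot: [-180.0, -0.0, 163.0]
wrist_force: [-0.2, 1.1, 0.1]
grip_width: 0.0882
```

```bash
python3 - <<'E'
from h import *
c=cam('wrist'); s=c['s'];print(s['t'],s['position'],s['tcp_rot'])
ringfit(c,.02,40,[.4665,.199]); save(c,'w2.png')
E
```

```text
1.625 [0.46631801 0.20078133 0.22260273] [-1.79997094e+02 -2.26073118e-02  1.63038994e+02]
148 [261. 163.] ctr [0.4664 0.2026] ext [0.0599 0.0584]
74 [261. 162.] ctr [0.4654 0.2031] ext [0.03   0.0319]
```

View pics/w2.png

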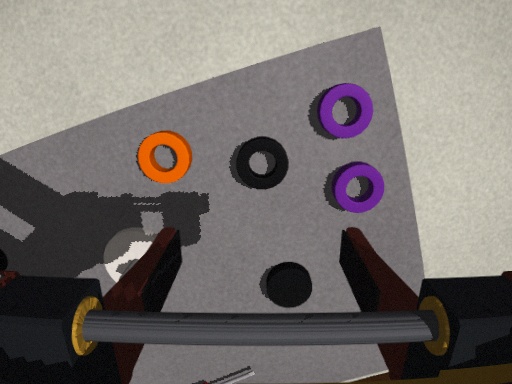

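The black wide ring is centred at (261,163), hole visible. The orange and purple rings stay clear of the fingers. I'll descend, grasp and lift slightly.

Call:
move_arm:
  moves:
    - {"tx":0,"ty":2,"tz":45,"wx":0,"wy":0,"wz":0,"gripper":1}
    - {"tx":0,"ty":2,"tz":90,"wx":0,"wy":0,"wz":0,"gripper":1}
    - {"tx":0,"ty":2,"tz":130,"wx":0,"wy":0,"wz":0,"gripper":1}
    - {"tx":0,"ty":2,"tz":170,"wx":0,"wy":0,"wz":0,"gripper":1}
    - {"tx":0,"ty":2,"tz":200,"wx":0,"wy":0,"wz":0,"gripper":1}
    - {"tx":0,"ty":2,"tz":212,"wx":0,"wy":0,"wz":0,"gripper":1}
    - {"tx":0,"ty":2,"tz":218,"wx":0,"wy":0,"wz":0,"gripper":1}
    - {"tx":0,"ty":2,"tz":218,"wx":0,"wy":0,"wz":0,"gripper":1}

```text
t: 2.68
position: [0.468, 0.2021, 0.0052]
tcp_rot: [180.0, 0.0, 163.0]
wrist_force: [0.6, -0.4, -0.2]
grip_width: 0.0875
```

Call:
move_arm:
  moves:
    - {"tx":0,"ty":0,"tz":0,"wx":0,"wy":0,"wz":0,"gripper":0.5}
    - {"tx":0,"ty":0,"tz":0,"wx":0,"wy":0,"wz":0,"gripper":0.5}
    - {"tx":0,"ty":0,"tz":0,"wx":0,"wy":0,"wz":0,"gripper":0.5}
    - {"tx":0,"ty":0,"tz":0,"wx":0,"wy":0,"wz":0,"gripper":0.5}
    - {"tx":0,"ty":0,"tz":0,"wx":0,"wy":0,"wz":0,"gripper":0.5}
    - {"tx":0,"ty":0,"tz":0,"wx":0,"wy":0,"wz":0,"gripper":0.5}
  grip_force: 20

```text
t: 3.42
position: [0.468, 0.2017, 0.0051]
tcp_rot: [180.0, 0.0, 162.9]
wrist_force: [0.1, 0.5, 6.0]
grip_width: 0.0597
```

Gripped: the opening is 59.7 mm. I'll lift and move past the carrier to see the post from the wrist.

Call:
move_arm:
  moves:
    - {"tx":0,"ty":0,"tz":-30,"wx":0,"wy":0,"wz":0,"gripper":0.5}
    - {"tx":0,"ty":0,"tz":-75,"wx":0,"wy":0,"wz":0,"gripper":0.5}
    - {"tx":0,"ty":0,"tz":-125,"wx":0,"wy":0,"wz":0,"gripper":0.5}
    - {"tx":-42,"ty":-32,"tz":-125,"wx":0,"wy":0,"wz":0,"gripper":0.5}
    - {"tx":-88,"ty":-68,"tz":-125,"wx":0,"wy":0,"wz":0,"gripper":0.5}
    - {"tx":-134,"ty":-103,"tz":-125,"wx":0,"wy":0,"wz":0,"gripper":0.5}
    - {"tx":-178,"ty":-137,"tz":-125,"wx":0,"wy":0,"wz":0,"gripper":0.5}
    - {"tx":-209,"ty":-161,"tz":-125,"wx":0,"wy":0,"wz":0,"gripper":0.5}

```text
t: 4.42
position: [0.6212, -0.0158, 0.1294]
tcp_rot: [-180.0, -0.0, 162.9]
wrist_force: [0.3, 0.8, -1.1]
grip_width: 0.0602
```

Call:
move_arm:
  moves:
    - {"tx":0,"ty":0,"tz":0,"wx":0,"wy":0,"wz":0,"gripper":0.5}
    - {"tx":0,"ty":0,"tz":0,"wx":0,"wy":0,"wz":0,"gripper":0.5}
    - {"tx":0,"ty":0,"tz":0,"wx":0,"wy":0,"wz":0,"gripper":0.5}

```text
t: 4.8
position: [0.6193, -0.0125, 0.1294]
tcp_rot: [-180.0, -0.1, 163.0]
wrist_force: [0.5, 0.6, 0.5]
grip_width: 0.0604
```

```bash
python3 - <<'E'
from h import *
c=cam('wrist'); s=c['s'];print(s['t'],s['position'],s['tcp_rot'],s['grip_width'])
im=c['image'];m=(im.min(2)>150).astype(np.uint8)
cs,_=cv2.findContours(m,cv2.RETR_EXTERNAL,cv2.CHAIN_APPROX_NONE)
for q in cs:
    if len(q)<60: continue
    q=cv2.convexHull(q); p=toplane(c,q[:,0],.014)[:,:2].astype(np.float32); print(q[:,0].mean(0),cv2.minEnclosingCircle(p),p.max(0)-p.min(0))
save(c,'w3.png')
E
```

```text
4.8 [ 0.61934377 -0.01252333  0.12943977] [-1.79990140e+02 -6.23019963e-02  1.63008760e+02] 0.06036974083623553
[314.76923077 370.84615385] ((0.8489632606506348, -0.05286109074950218), 0.07462458312511444) [0.04428828 0.14417914]
[257.29166667  88.375     ] ((0.5454043745994568, 0.009740659967064857), 0.04502101242542267) [0.08939588 0.08895655]
```

View pics/w3.png

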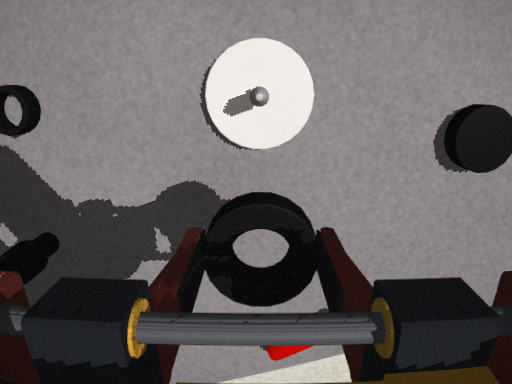

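The carrier is at (258,95) with the post tip at (260,96). The ring is held level at about (261,248), in line with the post. I'll shift +75 mm along tool x and then lower in stages.

Call:
move_arm:
  moves:
    - {"tx":25,"ty":0,"tz":0,"wx":0,"wy":0,"wz":0,"gripper":0.5}
    - {"tx":55,"ty":0,"tz":0,"wx":0,"wy":0,"wz":0,"gripper":0.5}
    - {"tx":75,"ty":0,"tz":0,"wx":0,"wy":0,"wz":0,"gripper":0.5}
    - {"tx":75,"ty":0,"tz":0,"wx":0,"wy":0,"wz":0,"gripper":0.5}
    - {"tx":75,"ty":0,"tz":0,"wx":0,"wy":0,"wz":0,"gripper":0.5}
    - {"tx":75,"ty":0,"tz":25,"wx":0,"wy":0,"wz":0,"gripper":0.5}
    - {"tx":75,"ty":0,"tz":50,"wx":0,"wy":0,"wz":0,"gripper":0.5}
    - {"tx":75,"ty":0,"tz":65,"wx":0,"wy":0,"wz":0,"gripper":0.5}

```text
t: 5.85
position: [0.5491, 0.0083, 0.0636]
tcp_rot: [-180.0, -0.0, 162.9]
wrist_force: [-0.2, 0.8, 0.1]
grip_width: 0.0599
```

```bash
python3 - <<'E'
from h import *
c=cam('wrist'); s=c['s'];print(s['t'],s['position'],s['wrist_force'],s['grip_width'])
d=cam('side')
o=np.hstack([cv2.resize(c['image'][150:320,180:350],(400,400)),cv2.resize(d['image'][130:250,200:320],(400,400))])
cv2.imwrite('pics/w4.png',cv2.cvtColor(o,cv2.COLOR_RGB2BGR))
E
```

```text
5.85 [0.54907439 0.00826524 0.06358667] [-0.1771122   0.77000781  0.05561086] 0.05985115507258217
```

View pics/w4.png

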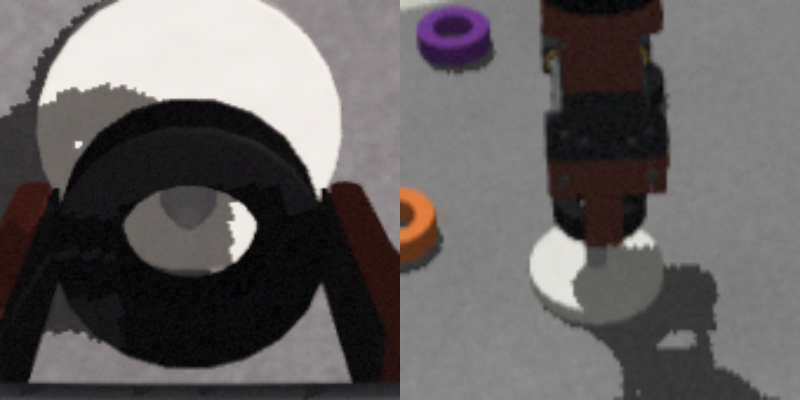

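The post's tip shows inside the bore, centred sideways, with no contact force. I'll lower the rest of the way with a +1 mm correction.

Call:
move_arm:
  moves:
    - {"tx":1,"ty":0,"tz":10,"wx":0,"wy":0,"wz":0,"gripper":0.5}
    - {"tx":1,"ty":0,"tz":20,"wx":0,"wy":0,"wz":0,"gripper":0.5}
    - {"tx":1,"ty":0,"tz":30,"wx":0,"wy":0,"wz":0,"gripper":0.5}
    - {"tx":1,"ty":0,"tz":37,"wx":0,"wy":0,"wz":0,"gripper":0.5}
    - {"tx":1,"ty":0,"tz":41,"wx":0,"wy":0,"wz":0,"gripper":0.5}
    - {"tx":1,"ty":0,"tz":43,"wx":0,"wy":0,"wz":0,"gripper":0.5}
    - {"tx":1,"ty":0,"tz":43,"wx":0,"wy":0,"wz":0,"gripper":0.5}
    - {"tx":1,"ty":0,"tz":43,"wx":0,"wy":0,"wz":0,"gripper":0.5}

```text
t: 6.95
position: [0.5478, 0.0087, 0.0219]
tcp_rot: [180.0, 0.0, 162.9]
wrist_force: [-0.1, -0.2, -1.6]
grip_width: 0.0601
```

Call:
move_arm:
  moves:
    - {"tx":0,"ty":0,"tz":1,"wx":0,"wy":0,"wz":0,"gripper":0.5}
    - {"tx":0,"ty":0,"tz":2,"wx":0,"wy":0,"wz":0,"gripper":0.5}
    - {"tx":0,"ty":0,"tz":2,"wx":0,"wy":0,"wz":0,"gripper":0.5}

```text
t: 7.32
position: [0.5476, 0.0087, 0.0196]
tcp_rot: [-180.0, -0.0, 162.9]
wrist_force: [0.8, 0.4, -0.5]
grip_width: 0.0599
```

Call:
move_arm:
  moves:
    - {"tx":0,"ty":0,"tz":0,"wx":0,"wy":0,"wz":0,"gripper":1}
    - {"tx":0,"ty":0,"tz":0,"wx":0,"wy":0,"wz":0,"gripper":1}
    - {"tx":0,"ty":0,"tz":0,"wx":0,"wy":0,"wz":0,"gripper":1}
    - {"tx":0,"ty":0,"tz":0,"wx":0,"wy":0,"wz":0,"gripper":1}
    - {"tx":0,"ty":0,"tz":-30,"wx":0,"wy":0,"wz":0,"gripper":1}
    - {"tx":0,"ty":0,"tz":-80,"wx":0,"wy":0,"wz":0,"gripper":1}
    - {"tx":0,"ty":0,"tz":-140,"wx":0,"wy":0,"wz":0,"gripper":1}
    - {"tx":0,"ty":0,"tz":-200,"wx":0,"wy":0,"wz":0,"gripper":1}

```text
t: 8.32
position: [0.5472, 0.0087, 0.2215]
tcp_rot: [-180.0, -0.0, 162.9]
wrist_force: [-0.2, -0.6, 0.1]
grip_width: 0.0873
```

Call:
move_arm:
  moves:
    - {"tx":0,"ty":-50,"tz":0,"wx":0,"wy":0,"wz":0,"gripper":1}
    - {"tx":0,"ty":-100,"tz":0,"wx":0,"wy":0,"wz":0,"gripper":1}
    - {"tx":-3,"ty":-155,"tz":0,"wx":0,"wy":0,"wz":0,"gripper":1}
    - {"tx":-3,"ty":-200,"tz":0,"wx":0,"wy":0,"wz":0,"gripper":1}
    - {"tx":-3,"ty":-217,"tz":0,"wx":0,"wy":0,"wz":0,"gripper":1}
    - {"tx":-3,"ty":-217,"tz":0,"wx":0,"wy":0,"wz":0,"gripper":1}
    - {"tx":-3,"ty":-217,"tz":0,"wx":0,"wy":0,"wz":0,"gripper":1}

```text
t: 9.2
position: [0.4871, -0.1986, 0.2196]
tcp_rot: [180.0, -0.0, 163.0]
wrist_force: [-0.9, 0.3, -0.2]
grip_width: 0.0878
```

```bash
python3 - <<'E'
from h import *
c=cam('wrist'); s=c['s'];print(s['t'],s['position'],s['tcp_rot'])
ringfit(c,.02,40,[.487,-.2])
d=cam('top'); ringfit(d,.034,50,[.5454,.0097])
o=np.hstack([cv2.resize(c['image'],(480,360)),cv2.resize(d['image'][155:225,240:300],(308,360))])
cv2.imwrite('pics/w5.png',cv2.cvtColor(o,cv2.COLOR_RGB2BGR))
E
```

```text
9.2 [ 0.48712558 -0.19856251  0.21959105] [ 1.79976887e+02 -1.16672965e-02  1.62978905e+02]
112 [256. 165.] ctr [ 0.4869 -0.203 ] ext [0.0447 0.0442]
74 [256. 164.] ctr [ 0.4855 -0.2018] ext [0.0291 0.0315]
63 [274. 189.] ctr [0.5442 0.0093] ext [0.0519 0.0516]
41 [274. 189.] ctr [0.544  0.0094] ext [0.037  0.0366]
```

View pics/w5.png

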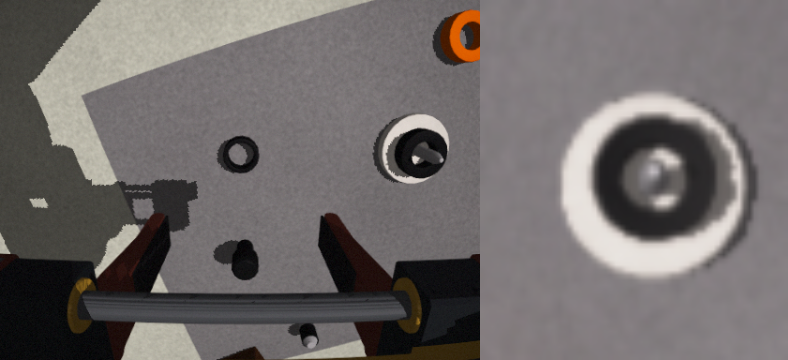

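The wide ring is flat on the base and centred on the post (within about 1 mm in the top view). The narrow ring is at (239,154) in the left half, and the knob is clear. I'll descend and grasp.

Call:
move_arm:
  moves:
    - {"tx":-1,"ty":-4,"tz":45,"wx":0,"wy":0,"wz":0,"gripper":1}
    - {"tx":-1,"ty":-4,"tz":90,"wx":0,"wy":0,"wz":0,"gripper":1}
    - {"tx":-1,"ty":-4,"tz":130,"wx":0,"wy":0,"wz":0,"gripper":1}
    - {"tx":-1,"ty":-4,"tz":170,"wx":0,"wy":0,"wz":0,"gripper":0.85}
    - {"tx":-1,"ty":-4,"tz":200,"wx":0,"wy":0,"wz":0,"gripper":0.85}
    - {"tx":-1,"ty":-4,"tz":210,"wx":0,"wy":0,"wz":0,"gripper":0.85}
    - {"tx":-1,"ty":-4,"tz":215,"wx":0,"wy":0,"wz":0,"gripper":0.85}
    - {"tx":-1,"ty":-4,"tz":215,"wx":0,"wy":0,"wz":0,"gripper":0.85}

```text
t: 10.3
position: [0.4872, -0.2038, 0.0053]
tcp_rot: [-180.0, 0.1, 163.0]
wrist_force: [-0.3, 0.3, 0.8]
grip_width: 0.0748
```

Call:
move_arm:
  moves:
    - {"tx":0,"ty":0,"tz":0,"wx":0,"wy":0,"wz":0,"gripper":0.35}
    - {"tx":0,"ty":0,"tz":0,"wx":0,"wy":0,"wz":0,"gripper":0.35}
    - {"tx":0,"ty":0,"tz":0,"wx":0,"wy":0,"wz":0,"gripper":0.35}
    - {"tx":0,"ty":0,"tz":0,"wx":0,"wy":0,"wz":0,"gripper":0.35}
    - {"tx":0,"ty":0,"tz":0,"wx":0,"wy":0,"wz":0,"gripper":0.35}
    - {"tx":0,"ty":0,"tz":0,"wx":0,"wy":0,"wz":0,"gripper":0.35}
    - {"tx":0,"ty":0,"tz":0,"wx":0,"wy":0,"wz":0,"gripper":0.35}
  grip_force: 15

```text
t: 11.18
position: [0.4868, -0.2039, 0.005]
tcp_rot: [-180.0, 0.0, 162.9]
wrist_force: [-0.8, -0.6, 5.1]
grip_width: 0.0437
```

Call:
move_arm:
  moves:
    - {"tx":0,"ty":0,"tz":-30,"wx":0,"wy":0,"wz":0,"gripper":0.35}
    - {"tx":0,"ty":0,"tz":-75,"wx":0,"wy":0,"wz":0,"gripper":0.35}
    - {"tx":0,"ty":0,"tz":-125,"wx":0,"wy":0,"wz":0,"gripper":0.35}
    - {"tx":2,"ty":50,"tz":-125,"wx":0,"wy":0,"wz":0,"gripper":0.35}
    - {"tx":3,"ty":105,"tz":-125,"wx":0,"wy":0,"wz":0,"gripper":0.35}
    - {"tx":5,"ty":160,"tz":-125,"wx":0,"wy":0,"wz":0,"gripper":0.35}
    - {"tx":6,"ty":200,"tz":-125,"wx":0,"wy":0,"wz":0,"gripper":0.35}
    - {"tx":6,"ty":221,"tz":-125,"wx":0,"wy":0,"wz":0,"gripper":0.35}

```text
t: 12.18
position: [0.5458, 0.011, 0.1294]
tcp_rot: [-180.0, -0.0, 163.1]
wrist_force: [0.1, -0.1, -0.5]
grip_width: 0.0437
```

Call:
move_arm:
  moves:
    - {"tx":0,"ty":0,"tz":0,"wx":0,"wy":0,"wz":0,"gripper":0.35}
    - {"tx":0,"ty":0,"tz":0,"wx":0,"wy":0,"wz":0,"gripper":0.35}
    - {"tx":0,"ty":0,"tz":25,"wx":0,"wy":0,"wz":0,"gripper":0.35}
    - {"tx":0,"ty":0,"tz":45,"wx":0,"wy":0,"wz":0,"gripper":0.35}
    - {"tx":0,"ty":0,"tz":55,"wx":0,"wy":0,"wz":0,"gripper":0.35}
    - {"tx":0,"ty":0,"tz":60,"wx":0,"wy":0,"wz":0,"gripper":0.35}
    - {"tx":0,"ty":0,"tz":60,"wx":0,"wy":0,"wz":0,"gripper":0.35}

```text
t: 13.05
position: [0.5458, 0.0089, 0.0698]
tcp_rot: [-180.0, 0.0, 162.9]
wrist_force: [-0.1, -0.6, -0.6]
grip_width: 0.0436
```

```bash
python3 - <<'E'
from h import *
c=cam('wrist'); s=c['s'];print(s['t'],s['position'],s['wrist_force'],s['grip_width'])
d=cam('side')
o=np.hstack([cv2.resize(c['image'][150:320,180:350],(400,400)),cv2.resize(d['image'][130:250,200:320],(400,400))])
cv2.imwrite('pics/w6.png',np.minimum(cv2.cvtColor(o,cv2.COLOR_RGB2BGR)*1.6,255).astype(np.uint8))
E
```

```text
13.05 [0.54578804 0.008865   0.0697699 ] [-0.08159769 -0.55074276 -0.58120172] 0.04357904299866563
```

View pics/w6.png

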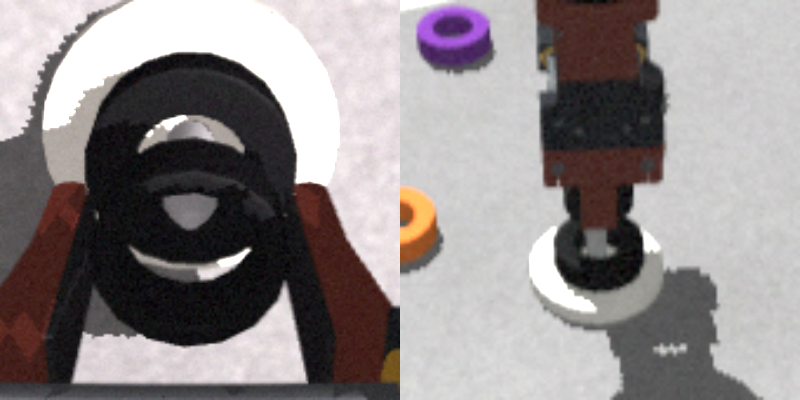

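The post tip sits inside the narrow ring's bore, centred, with no contact force. I'll lower onto the wide ring, with contact expected at TCP z ≈ 0.039.

Call:
move_arm:
  moves:
    - {"tx":0,"ty":0,"tz":8,"wx":0,"wy":0,"wz":0,"gripper":0.35}
    - {"tx":0,"ty":0,"tz":16,"wx":0,"wy":0,"wz":0,"gripper":0.35}
    - {"tx":0,"ty":0,"tz":23,"wx":0,"wy":0,"wz":0,"gripper":0.35}
    - {"tx":0,"ty":0,"tz":27,"wx":0,"wy":0,"wz":0,"gripper":0.35}
    - {"tx":0,"ty":0,"tz":29,"wx":0,"wy":0,"wz":0,"gripper":0.35}
    - {"tx":0,"ty":0,"tz":30,"wx":0,"wy":0,"wz":0,"gripper":0.35}
    - {"tx":0,"ty":0,"tz":30,"wx":0,"wy":0,"wz":0,"gripper":0.35}
    - {"tx":0,"ty":0,"tz":30,"wx":0,"wy":0,"wz":0,"gripper":0.35}

```text
t: 14.15
position: [0.5459, 0.0093, 0.0399]
tcp_rot: [180.0, 0.0, 162.9]
wrist_force: [-0.0, 0.6, -0.3]
grip_width: 0.0437
```

Call:
move_arm:
  moves:
    - {"tx":0,"ty":0,"tz":0.5,"wx":0,"wy":0,"wz":0,"gripper":0.35}
    - {"tx":0,"ty":0,"tz":0.5,"wx":0,"wy":0,"wz":0,"gripper":0.9}
    - {"tx":0,"ty":0,"tz":0.5,"wx":0,"wy":0,"wz":0,"gripper":0.9}
    - {"tx":0,"ty":0,"tz":0.5,"wx":0,"wy":0,"wz":0,"gripper":0.9}
    - {"tx":0,"ty":0,"tz":0.5,"wx":0,"wy":0,"wz":0,"gripper":0.9}
    - {"tx":0,"ty":0,"tz":-30,"wx":0,"wy":0,"wz":0,"gripper":0.9}
    - {"tx":0,"ty":0,"tz":-80,"wx":0,"wy":0,"wz":0,"gripper":0.9}
    - {"tx":0,"ty":0,"tz":-140,"wx":0,"wy":0,"wz":0,"gripper":0.9}

```text
t: 15.15
position: [0.5448, 0.0092, 0.1803]
tcp_rot: [-180.0, -0.1, 162.9]
wrist_force: [1.0, 1.0, -0.1]
grip_width: 0.0787
```

Call:
move_arm:
  moves:
    - {"tx":-50,"ty":0,"tz":0,"wx":0,"wy":0,"wz":0,"gripper":0.9}
    - {"tx":-80,"ty":0,"tz":0,"wx":0,"wy":0,"wz":0,"gripper":0.9}
    - {"tx":-80,"ty":0,"tz":0,"wx":0,"wy":0,"wz":0,"gripper":0.9}
    - {"tx":-80,"ty":0,"tz":0,"wx":0,"wy":0,"wz":0,"gripper":0.9}

```text
t: 15.65
position: [0.6208, -0.014, 0.1789]
tcp_rot: [-180.0, -0.1, 162.9]
wrist_force: [-0.6, -0.5, -0.4]
grip_width: 0.0787
```

```bash
python3 - <<'E'
from h import *
c=cam('wrist'); s=c['s'];print(s['t'],s['position'],s['grip_width'],s['wrist_force'])
for z in(.034,.054): ringfit(c,z,45,[.5454,.0097])
d=cam('side')
o=np.hstack([cv2.resize(c['image'][30:200,170:340],(400,400)),cv2.resize(d['image'][150:250,210:310],(400,400))])
cv2.imwrite('pics/w7.png',np.minimum(cv2.cvtColor(o,cv2.COLOR_RGB2BGR)*1.6,255).astype(np.uint8))
D=c['depth']; ij=np.argwhere(D>0); p=rays(c,ij[:,::-1])*D[D>0][:,None]; A=pose(c); P=p@A[:3,:3].T+A[:3,3]
r=np.hypot(P[:,0]-.5454,P[:,1]-.0097)
for a,b in((.0175,.0205),(.024,.028),(.034,.042)):
    k=(r>a)&(r<b); print(a,np.percentile(P[k,2],[10,50,90]).round(4))
k=(r>.017)&(r<.021)&(P[:,2]>.045);Q=P[k]; print('plane',np.linalg.lstsq(np.c_[Q[:,:2],np.ones(len(Q))],Q[:,2],rcond=None)[0][:2])
E
```

```text
15.65 [ 0.62076543 -0.01398739  0.17893891] 0.07869597926237859 [-0.58526529 -0.52852355 -0.42864679]
185 [260.  94.] ctr [0.5471 0.0089] ext [0.0577 0.058 ]
99 [260.  94.] ctr [0.547  0.0093] ext [0.0317 0.0317]
185 [260.  94.] ctr [0.5468 0.009 ] ext [0.0539 0.0542]
99 [260.  94.] ctr [0.5467 0.0094] ext [0.0296 0.0296]
0.0175 [0.0433 0.0542 0.0553]
0.024 [0.0334 0.0344 0.0354]
0.034 [0.0135 0.0145 0.0155]
plane [-0.01178114 -0.00140182]
```

View pics/w7.png

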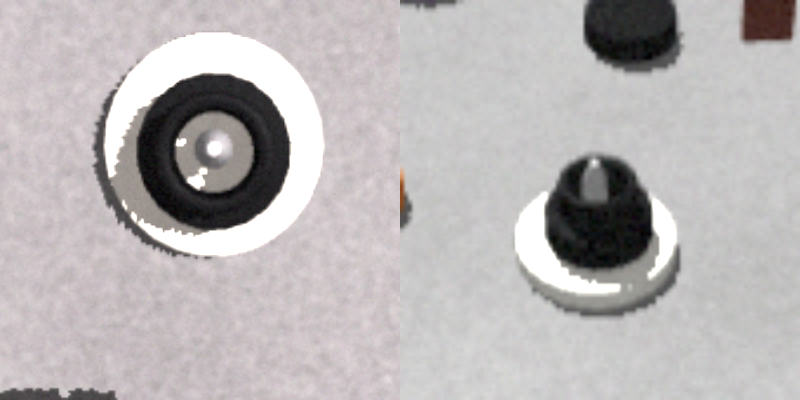

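Both rings are stacked flat around the post. Top heights are 54 mm and 34 mm, as they should be, tilt is below 1°, and the gripper is clear. I'll hand in.

```bash
python3 -c "
from workcell import hand_in
print(hand_in())"
```

```text
the job is handed in; nothing more can be done
None
```

Both rings are on the post and released: the wide ring flat on the carrier's base, the narrow ring flat on top of it. I lowered each one held in the gripper to within about 1 mm of contact, and handed in at about 16 s of the 59 s allowed.

- **Heights:** the wrist depth camera read 54 mm for the top of the narrow ring, 34 mm for the wide ring and 14 mm for the base, all as they should be.
- **Position and tilt:** the rings are centred within about 2 mm of the post, and the narrow ring is tilted less than 1°.
- **Blank disc:** I never touched it. The last side view shows it in place, but I did not measure its position again.
- **Robot:** the gripper is open and well clear, and the wrist force is near zero.

No checks failed or disagreed. My first two move calls were refused because of missing fields, and nothing moved. The wrist force showed about 5–6 N during each grasp, which was probably the fingertips brushing the bench and stayed far below the limits.

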